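Load the ray-optics carriage and slide it home

TASK

Take the two green half-round blocks off the black tray and lay one in each white pocket of the blue carriage, both with the flat side facing the lamp box. Then push the stiff carriage smoothly along its rail, blocks in place, until it stops against the end stop under the lamp box. Leave the orange lens, the mirror and the flask beside the rail undisturbed.

Things in the scene. Friction and masses are not known exactly. Their poses are not given: they have to be found in the camera images.
- block_a_mid (a point): Half-round (D-shaped) green acrylic block A, 25 mm thick, lying so that the D is seen from above, 70 g; 75 mm along the flat face, 37.5 mm from flat face to crown of the curve. Point at its centre, half-way up and midway flat to crown. x axis along the flat face; +y points out of the flat face (flat 18.75 mm away at +y, crown 18.75 mm at -y); z up.
- block_b_mid (a point): Half-round (D-shaped) green acrylic block B, 25 mm thick, lying so that the D is seen from above, 70 g; 75 mm along the flat face, 37.5 mm from flat face to crown of the curve. Point at its centre, half-way up and midway flat to crown. x axis along the flat face; +y points out of the flat face (flat 18.75 mm away at +y, crown 18.75 mm at -y); z up.
- pocket_a (a point): Centre of the white floor of the rear (nearer the yellow tab) pocket of the blue carriage, at floor height (32 mm above the table). The pocket is 85 mm (x) by 47 mm (y) inside with black lips 5 mm high. +y points along the rail to the lamp box. Moves with the carriage.
- pocket_b (a point): Centre of the white floor of the front (nearer the lamp box) pocket of the blue carriage, at floor height (32 mm above the table). The pocket is 85 mm (x) by 47 mm (y) inside with black lips 5 mm high. +y points along the rail to the lamp box. Moves with the carriage. It is 100 mm ahead of the rear pocket.
- carriage (a joint): Slide of the blue carriage along the rail, m: 0 fully back, growing towards the lamp box, 0.110 at the hidden end stop; it starts somewhere in 0 to 0.025. It is stiff: it takes about 7 N to break free and keep it moving, and it stays where it is left. The carriage is loaded while it is back (below 0.05), then pushed.
- push_tab (a point): Centre of the rear face of the upright yellow tab at the carriage's rear end: 50 mm wide (x), 12 mm thick (y), 42 mm tall, top 21 mm above this point. +y points along the rail to the lamp box, the way to push. The rear pocket's centre is 80 mm ahead (+y). Behind the tab is free space down to 25 mm below this point.
- lamp_window (a point): Middle of the lit window of the grey lamp box (104 mm wide, 90 mm long, its top 62 mm above the table) at the far end of the rail. +y of this point is the rail's direction, away from the carriage.
- tray: Black tray, 250 (x) by 320 mm (y), floor 4 mm thick, rim 14 mm high, fixed; origin at the centre of its underside. The blocks lie on it.
- lens: Orange round lens, 38 mm across, 18 mm high, on the tray; leave alone. Origin at the centre of its underside.
- flask_mid (a point): Round glass flask, 106 mm across, 124 mm high, beside the rail on the robot's side; leave alone. Point on its axis 60 mm up.
- mirror: Small mirror upright in a black foot, 70 mm long (y), 46 mm high; leave alone. Origin at the centre of its underside.
- block_a: Block A as a body; see its centre point. Origin at the middle of its underside, 12.5 mm below that point.
- block_b: Block B as a body; see its centre point. Origin at the middle of its underside, 12.5 mm below that point.
Things that resemble listed ones, but are neither listed nor needed, are in the scene too. Leave any red look-alike of the block_b alone.

How it is judged:
On the way:
1. both blocks lie in the pockets, flat sides to the lamp box, with the carriage still back (((horizontal distance between block_a_mid and pocket_a below 0.01 m and z of block_a_mid in the frame of pocket_a between 0.009 and 0.0155 m and y of lamp_window in the frame of block_a_mid above 0 m and angle between the y axis of block_a_mid and the y axis of pocket_a, either way round below 0.3 rad and angle between each of block_a_mid, block_b_mid's own z axis and vertical below 0.1 rad and horizontal distance between block_b_mid and pocket_b below 0.01 m and z of block_b_mid in the frame of pocket_b between 0.009 and 0.0155 m and y of lamp_window in the frame of block_b_mid above 0 m and angle between the y axis of block_b_mid and the y axis of pocket_b, either way round below 0.3 rad) or (horizontal distance between block_a_mid and pocket_b below 0.01 m and z of block_a_mid in the frame of pocket_b between 0.009 and 0.0155 m and y of lamp_window in the frame of block_a_mid above 0 m and angle between the y axis of block_a_mid and the y axis of pocket_b, either way round below 0.3 rad and angle between each of block_a_mid, block_b_mid's own z axis and vertical below 0.1 rad and horizontal distance between block_b_mid and pocket_a below 0.01 m and z of block_b_mid in the frame of pocket_a between 0.009 and 0.0155 m and y of lamp_window in the frame of block_b_mid above 0 m and angle between the y axis of block_b_mid and the y axis of pocket_a, either way round below 0.3 rad)) and value of joint carriage below 0.05 m), for 0.2 s.
At the end, for the whole second after the job is handed in: One block flat in each pocket (centre within 10 mm of the pocket's centre, on its floor, level), its flat face towards the lamp box within 17 degrees, at rest, and the carriage within 5 mm of its end stop (((horizontal distance between block_a_mid and pocket_a below 0.01 m and z of block_a_mid in the frame of pocket_a between 0.009 and 0.0155 m and y of lamp_window in the frame of block_a_mid above 0 m and angle between the y axis of block_a_mid and the y axis of pocket_a, either way round below 0.3 rad and angle between each of block_a_mid, block_b_mid's own z axis and vertical below 0.1 rad and horizontal distance between block_b_mid and pocket_b below 0.01 m and z of block_b_mid in the frame of pocket_b between 0.009 and 0.0155 m and y of lamp_window in the frame of block_b_mid above 0 m and angle between the y axis of block_b_mid and the y axis of pocket_b, either way round below 0.3 rad) or (horizontal distance between block_a_mid and pocket_b below 0.01 m and z of block_a_mid in the frame of pocket_b between 0.009 and 0.0155 m and y of lamp_window in the frame of block_a_mid above 0 m and angle between the y axis of block_a_mid and the y axis of pocket_b, either way round below 0.3 rad and angle between each of block_a_mid, block_b_mid's own z axis and vertical below 0.1 rad and horizontal distance between block_b_mid and pocket_a below 0.01 m and z of block_b_mid in the frame of pocket_a between 0.009 and 0.0155 m and y of lamp_window in the frame of block_b_mid above 0 m and angle between the y axis of block_b_mid and the y axis of pocket_a, either way round below 0.3 rad)) and value of joint carriage above 0.105 m and linear speed of each of block_a, block_b below 0.02 m/s); the robot touches nothing.
It fails at once if the flask beside the rail, the lens or the mirror is moved by more than 20 mm (distance of any of flask_mid, lens, mirror from where it was at the start of the episode above 0.02 m).
It fails at once if the carriage is shoved faster than 0.3 m/s (velocity of joint carriage above 0.3 m/s).
It also fails if it takes over 72 s, if anything falls off the work surface, if the arm or the gripper's body presses on something with over 40 N, if the wrist force passes 120 N, or if a joint passes its speed limit or range.

ROBOT

A 6-joint arm with a two-finger parallel gripper is mounted at the origin on the work surface. World frame = base frame: x ahead of the robot, y to its left, z up, the work surface at z = 0. Lengths are in m, angles in rad, forces in N, time in s.
With the tool pointing down it reaches from about 0.2 to 0.875 m from the base axis. Payload 3.4 kg.
Tool frame: the origin (TCP) lies on the centre line of the jaws, within the pads' length; the fingertips stand 11 mm ahead of it and the grasp point (between the pads) lies 8 mm behind it; z points along the fingers, y is the line along which they close (so a half turn about z gives the same grasp; the last joint's range is limited). The gripper opens to 94 mm and grips with 3 to 60 N. Pads are 16 mm wide; open, the fingers measure 119 mm over their backs; the gripper's body (75 mm by 177 mm) begins 78 mm behind the grasp point.
Start: joints at [0.986, 0.276, 1.505, -0, 1.361, -0.121], TCP at [0.257, 0.514, 0.216] pointing down, gripper open.
Joint ranges: [-2.89, 2.89], [-0.75, 2.08], [0.22, 2.7], [-1.18, 4.32], [0.11, 2.71], [-2.7, 2.7]. Speed limits (rad/s): [2.57, 2.57, 3.14, 3.14, 3.14, 3.14].

INTERFACE

Orientations are given as [roll, pitch, yaw] about the fixed x, y, z axes, in that order (R = Rz(yaw) Ry(pitch) Rx(roll)).
In Python, from rig import env gives the robot as it stands.
- The arm moves only by the shell command python3 -m jog 'ROWS' [FORCE]. ROWS is JSON, a list of rows, each an object of numbers: "tx", "ty", "tz": the shift along the world's x, y, z in m; "yaw": the turn about the world's z in degrees; "claw": the finger opening in m, from 0 to 0.094. In form: [{"tx": .., "ty": .., "tz": .., "yaw": .., "claw": ..}, ...]. A call has exactly 10 rows; each row shifts and turns the commanded pose from where the row before left it; what a row does not reach is not made up. A row lasts 1/8 s, in which the tool goes at most 62.5 mm and 10.7 degrees, less where a joint would pass 70% of its speed; a pose out of reach is approached as far as the arm can. A call with a gripper value outside its range is refused whole. The fingers move at their own pace and stop on an object; FORCE is the grip in N (left out, the last holds). Time passes only in rows, so rows that do not move let the fingers close, or fill a call up. It gives the time, the measured TCP pose, the force, the opening and the grip force at its end, in the units of the state.
- env.read_state(): the state, without advancing time (a new reading comes with each control period).
- env.get_image(name): name is "scene" or "top"; returns (picture, depth): 480x640x3 uint8, blue, green, red; 480x640 float32, m along the optical axis (not along the pixel's ray), 0 where there is no reading.
- env.get_calibration(name): a dict with "K" (3x3 intrinsics, pixels), "R" (3x3) and "t" (3): a world point X has camera coordinates R X + t. Camera axes: x right, y down, z forward; pixel columns grow to the right and rows downward; lengths in m; the calibration is good to about 2 mm. A picture is of the moment at which its call begins. get_calibration takes no time and is no camera call.
- env.hand_in(): hands the job in; it is judged then, once.
Trained networks look in the newest picture that a camera, given by its name, has taken for a name from the list of things; names that differ only in an ending like _2 or _b are one class to them, and where a whole thing is asked for, a point or a joint stands for the part that bears it (a point fixed in the world has none). Each returns a list of dicts, best first, with "conf" (0 to 1); they miss things now and then, are a little off and sometimes report something else, mostly with a low value. They report only what shows in the picture. A call takes as long as a camera call. They do not tell look-alikes from the thing itself.
- env.spot_in(camera, thing): "bbox" ([left, top, width, height] in pixels, round what is visible of it).
- env.place_of(camera, thing): "pixel" ([column, row] in pixels: a listed point, or the origin of a listed thing).
The state is a dict: "clock": time; "qpos": joint angles; "qvel": joint speeds; "tau": joint torques, N m; "ee_pos": TCP position; "tool_rot": TCP orientation; "ft_force": force on the tool from outside, world axes, zero at the start; "ft_torque": the same for the moment, N m; "width": finger opening in m; "grasp_force": force on a finger pad.
Only numpy, scipy, OpenCV 4.12 (cv2) and the standard library are available. Lean on these libraries where they do the work, as an engineer would, in place of code of your own. Each camera call takes 0.05 s, during which the arm holds its last target. There are 200 camera calls.

## Working session

There is one attempt and no reset: what is moved stays moved. The work goes in short steps, Python scripts to look and compute and a shell command to move; the robot and the scene stay as the last step left them, time stands still between calls to the robot, and variables do not carry over. Pictures are saved under pics/ and viewed, at most 10 in all, crops included, and the job is handed in when it is done.

```bash
mkdir -p pics; ls
cat > h.py <<'E'
import numpy as np, cv2
from rig import env
def snap(n,f=None):
    im,d=env.get_image(n)
    if f: cv2.imwrite('pics/'+f,im)
    return im,d
def toworld(n,px,z):
    c=env.get_calibration(n);K,R,t=map(np.array,(c['K'],c['R'],c['t']))
    r=R.T@np.linalg.inv(K)@[px[0],px[1],1.];o=-R.T@t
    return o+r*(z-o[2])/r[2]
def cloud(n,d):
    c=env.get_calibration(n);K,R,t=map(np.array,(c['K'],c['R'],c['t']))
    v,u=np.indices(d.shape);P=np.stack([(u-K[0,2])/K[0,0]*d,(v-K[1,2])/K[1,1]*d,d],-1)
    return (P-t.reshape(3))@R
E
python3 - <<'E'
from h import *
for n in('scene','top'):
    im,d=snap(n,n+'1.png')
    c=env.get_calibration(n);print(n,-np.array(c['R']).T@np.array(c['t']))
    for th in('block_a_mid','pocket_a','push_tab','lamp_window','lens','flask_mid','mirror','tray'):
        for r in env.place_of(n,th): print(th,np.round(r['pixel'],1),round(r['conf'],2))
E
```

```text
pics
scene [1.16206445 0.18461722 0.90567864]
block_a_mid [484.1 306.8] 0.81
block_a_mid [217.9 284.8] 0.27
pocket_a [218.  287.5] 0.96
pocket_a [178.1 281. ] 0.82
pocket_a [485.5 306.1] 0.3
push_tab [145.7 263.9] 0.66
lamp_window [274.5 298.3] 0.98
lamp_window [451.9 304.6] 0.54
lamp_window [418. 293.] 0.24
lens [446.9 340.7] 0.78
flask_mid [294.2 223. ] 0.89
mirror [191.5 216.7] 0.65
tray [449.2 305.5] 0.74
top [0.36372748 0.02365985 1.20996812]
block_a_mid [144.3 212. ] 0.81
pocket_a [407.1 171.2] 0.96
pocket_a [453.3 176.2] 0.93
pocket_a [209. 217.] 0.61
push_tab [491.6 173.7] 0.96
lamp_window [347.8 168.7] 0.75
lens [180.1 172.6] 0.83
lens [348.9 263.8] 0.62
flask_mid [345.9 262. ] 0.82
mirror [473.4 274.3] 0.64
tray [175.8 209.2] 0.89
```

View pics/top1.png

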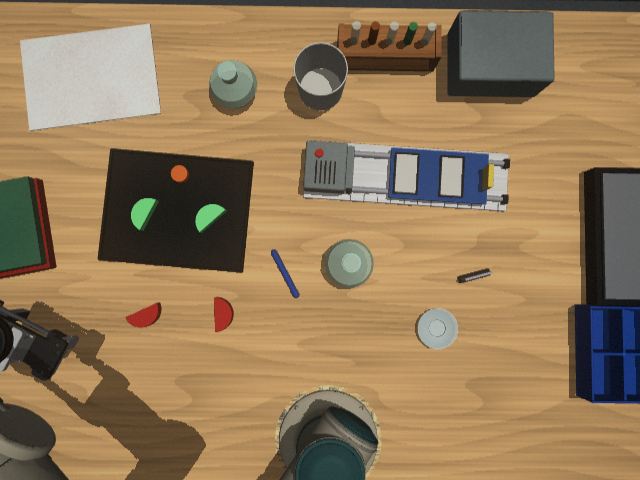

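View pics/scene1.png

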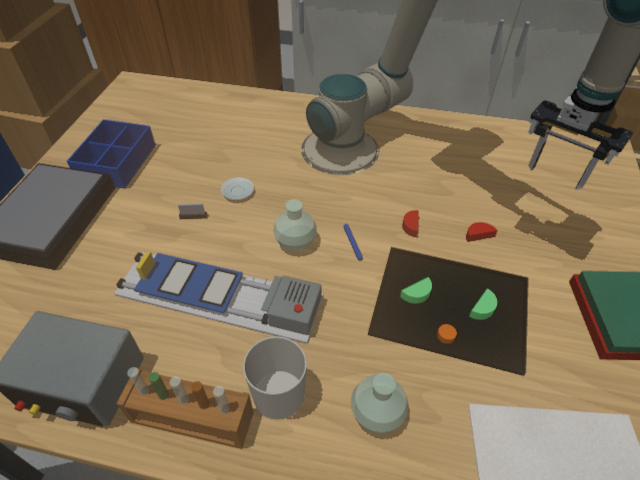

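The top view shows the green blocks at (144,213) and (210,218) on the tray with the lens at (180,173). The pockets are at (406,173) in front and (452,176) at the rear, the tab at (490,176), the lamp box at (327,167), the flask at (348,263) and the mirror at (474,275).

Things that could be taken for the blocks: red half-rounds at (144,315) and (222,314), which are the wrong colour and off the tray. I choose the two green ones on the tray.

```bash
cat >> h.py <<'E'
def fitD(n,im,ztop,lo=(40,120,80),hi=(80,255,255),roi=None):
    """fit D outline to green masks: world (centre x,y, yaw of flat normal, residual)"""
    from scipy.optimize import least_squares
    hsv=cv2.cvtColor(im,cv2.COLOR_BGR2HSV); m=cv2.inRange(hsv,(45,90,150),(75,255,255))
    if roi: k=np.zeros_like(m); x0,y0,x1,y1=roi; k[y0:y1,x0:x1]=255; m&=k
    out=[]
    for c in cv2.findContours(m,cv2.RETR_EXTERNAL,cv2.CHAIN_APPROX_NONE)[0]:
        if cv2.contourArea(c)<120: continue
        W=np.array([toworld(n,p,ztop)[:2] for p in c[:,0,:].astype(float)])
        def sd(p):
            c_,s_=np.cos(p[2]),np.sin(p[2]); q=W-p[:2]
            x=q@[s_,-c_]; y=q@[c_,s_]      # y along flat normal, flat at +.01875
            yy=y-.01875; circ=np.hypot(x,yy)-.0375
            return np.maximum(circ,yy)+.0007
        best=min((least_squares(sd,[*W.mean(0),a],loss='soft_l1',f_scale=.002) for a in np.arange(0,6.28,.8)),key=lambda r:r.cost)
        p=best.x; out.append((p[0],p[1],np.degrees(p[2])%360,np.sqrt(np.mean(best.fun**2)),cv2.contourArea(c)))
    return out
E
python3 - <<'E'
from h import *
im,d=snap('top')
cv2.imwrite('pics/crop.png',np.hstack([cv2.resize(im[155:265,100:250],None,fx=5,fy=5,interpolation=2)[:, :],]))
for o in fitD('top',im,.029): print(np.round(o,4))
P=cloud('top',d)
for n,p in dict(ta=(144,213),tb=(210,218),front=(406,173),rear=(452,176),tab=(490,165),lamp=(340,170),flask=(348,263),lens=(180,173),mirror=(474,275)).items(): print(n,np.round(P[p[1],p[0]],4))
# white floors
hsv=cv2.cvtColor(im,cv2.COLOR_BGR2HSV)
print(hsv[173,406],hsv[176,452],hsv[176,490],hsv[176,430])
m=cv2.inRange(hsv,(0,0,160),(180,70,255)); k=np.zeros_like(m);k[145:205,392:468]=255
for c in cv2.findContours(m&k,cv2.RETR_EXTERNAL,cv2.CHAIN_APPROX_NONE)[0]:
    if cv2.contourArea(c)<200: continue
    W=np.array([toworld('top',p,.032)[:2] for p in c[:,0,:].astype(float)])*1000
    r=cv2.minAreaRect(W.astype(np.float32));print('pocket',r)
m=cv2.inRange(hsv,(22,120,80),(35,255,255));k[:]=0;k[145:205,475:505]=255
s=(m&k)>0;Q=P[s];Q=Q[Q[:,2]>.05];print('tab',len(Q),Q.min(0),Q.max(0),np.median(Q,0))
s=env.read_state();print(s['ee_pos'],s['tool_rot'],s['ft_force'])
E
```

```text
[4.871000e-01 2.702000e-01 2.222079e+02 1.000000e-03 4.005000e+02]
[4.929000e-01 4.156000e-01 2.442718e+02 1.000000e-03 4.020000e+02]
ta [0.4877 0.407  0.0279]
tb [0.4791 0.2636 0.024 ]
front [ 0.5837 -0.1654  0.0303]
rear [ 0.5783 -0.2665  0.0315]
tab [ 0.5955 -0.3373  0.0729]
lamp [ 0.5831 -0.0191  0.0578]
flask [ 0.3827 -0.0347  0.1231]
lens [0.5786 0.3335 0.0193]
mirror [ 0.3618 -0.3124  0.0359]
[ 24  19 190] [ 24  21 185] [ 24 165 203] [110 146 115]
pocket ((578.4827270507812, -264.22442626953125), (43.23611068725586, 82.70760345458984), 87.18031311035156)
pocket ((584.0215454101562, -164.6758575439453), (44.56516647338867, 83.2186050415039), 86.74408721923828)
tab 124 [ 0.36372748 -0.3445216   0.06507547] [0.59811301 0.02365985 1.20996812] [ 0.57435272 -0.33788224  0.07361782]
[0.25726875 0.51427537 0.21650752] [3.14147975e+00 2.18238944e-05 2.67773602e+00] [ 0.5242107   0.75243407 -0.5510271 ]
```

View pics/crop.png

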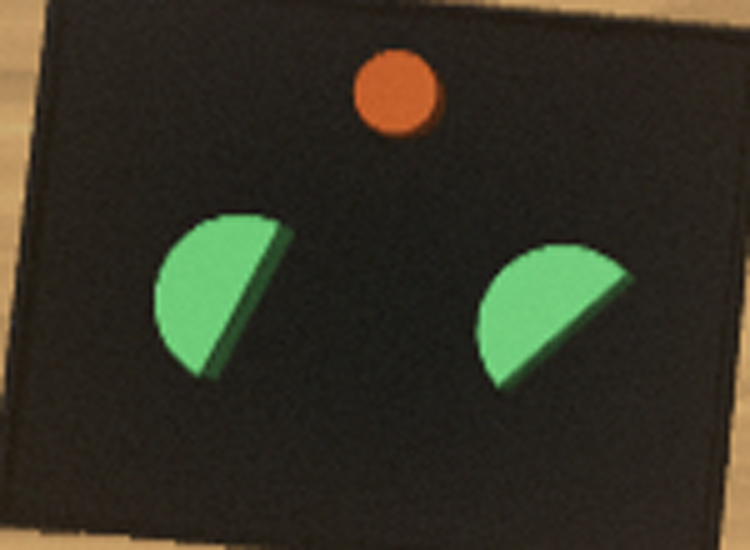

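The crop confirms two green D's on the black tray, with flats facing down-right in the image. That matches the fitted normals of 244° and 222°.

```bash
python3 -m jog '[{"tx":0.0393,"ty":-0.0164,"claw":0.064},{"tx":0.0393,"ty":-0.0164,"yaw":0.9,"claw":0.064},{"tx":0.0393,"ty":-0.0164,"claw":0.064},{"tx":0.0393,"ty":-0.0164,"claw":0.064},{"tx":0.0393,"ty":-0.0165,"claw":0.064},{"tx":0.0392,"ty":-0.0165,"claw":0.064},{"tz":-0.04,"claw":0.064},{"tz":-0.04,"claw":0.064},{"tz":-0.04,"claw":0.064},{"claw":0.064}]' 30
python3 - <<'E'
from h import *
im,d=snap('scene')
for th in('pocket_a','push_tab'):
    for r in env.place_of('scene',th): print(th,r['conf'],toworld('scene',r['pixel'],.032 if th=='pocket_a' else .053))
im,d=snap('top')
for th in('pocket_a','push_tab'):
    for r in env.place_of('top',th): print(th,r['conf'],toworld('top',r['pixel'],.032 if th=='pocket_a' else .053))
s=env.read_state();print(s['ee_pos'],np.degrees(s['tool_rot']),s['width'],s['clock'])
E
```

```text
pocket_a 0.88 [ 0.58465142 -0.25948381  0.032     ]
pocket_a 0.72 [ 0.58465589 -0.16264416  0.032     ]
pocket_a 0.59 [0.50392167 0.41289503 0.032     ]
push_tab 0.68 [ 0.57313656 -0.34342795  0.053     ]
push_tab 0.57 [ 0.40743811 -0.28546733  0.053     ]
pocket_a 0.76 [ 0.58495683 -0.16422304  0.032     ]
pocket_a 0.68 [ 0.57997039 -0.26503142  0.032     ]
push_tab 0.95 [ 0.5714982  -0.34836552  0.053     ]
push_tab 0.42 [0.49053391 0.40569001 0.053     ]
[0.25723871 0.51427972 0.21650013] [ 1.79993969e+02 -2.97596715e-05  1.53424766e+02] 0.0939503312483362 1.25validation failed for argument at $[0]...
```

```bash
python3 -m jog '[{"tx":0.0393,"ty":-0.0164,"tz":0,"yaw":0,"claw":0.064},{"tx":0.0393,"ty":-0.0164,"tz":0,"yaw":0.9,"claw":0.064},{"tx":0.0393,"ty":-0.0164,"tz":0,"yaw":0,"claw":0.064},{"tx":0.0393,"ty":-0.0164,"tz":0,"yaw":0,"claw":0.064},{"tx":0.0393,"ty":-0.0165,"tz":0,"yaw":0,"claw":0.064},{"tx":0.0392,"ty":-0.0165,"tz":0,"yaw":0,"claw":0.064},{"tx":0,"ty":0,"tz":-0.04,"yaw":0,"claw":0.064},{"tx":0,"ty":0,"tz":-0.04,"yaw":0,"claw":0.064},{"tx":0,"ty":0,"tz":-0.04,"yaw":0,"claw":0.064},{"tx":0,"ty":0,"tz":0,"yaw":0,"claw":0.064}]' 30
```

```text
clock: 2.5
ee_pos: [0.4908, 0.4141, 0.0933]
tool_rot: [-3.135, -0.004, 2.693]
ft_force: [0.0, 1.2, 0.3]
width: 0.0642
grasp_force: 0.0
```

```bash
python3 -m jog '[{"tx":0.001,"ty":0.0005,"tz":-0.02,"yaw":0,"claw":0.064},{"tx":0.001,"ty":0.0005,"tz":-0.02,"yaw":0,"claw":0.064},{"tx":0,"ty":0,"tz":-0.014,"yaw":0,"claw":0.064},{"tx":0,"ty":0,"tz":-0.01,"yaw":0,"claw":0.064},{"tx":0,"ty":0,"tz":-0.006,"yaw":0,"claw":0.064},{"tx":0,"ty":0,"tz":0,"yaw":0,"claw":0.064},{"tx":0,"ty":0,"tz":0,"yaw":0,"claw":0.064},{"tx":0,"ty":0,"tz":0,"yaw":0,"claw":0.03},{"tx":0,"ty":0,"tz":0,"yaw":0,"claw":0.03},{"tx":0,"ty":0,"tz":0,"yaw":0,"claw":0.03}]' 30
```

```text
clock: 3.75
ee_pos: [0.495, 0.4167, 0.0267]
tool_rot: [3.141, 0.0, 2.694]
ft_force: [-1.2, 0.3, -0.0]
width: 0.037
grasp_force: 0.9
```

```bash
python3 -m jog '[{"tx":0,"ty":0,"tz":0,"yaw":0,"claw":0.03},{"tx":0,"ty":0,"tz":0.01,"yaw":0,"claw":0.03},{"tx":0,"ty":0,"tz":0.03,"yaw":0,"claw":0.03},{"tx":0,"ty":0,"tz":0.04,"yaw":0,"claw":0.03},{"tx":0,"ty":0,"tz":0.02,"yaw":0,"claw":0.03},{"tx":0.006,"ty":-0.03,"tz":0,"yaw":-9,"claw":0.03},{"tx":0.006,"ty":-0.03,"tz":0,"yaw":-9,"claw":0.03},{"tx":0.006,"ty":-0.03,"tz":0,"yaw":-9,"claw":0.03},{"tx":0.006,"ty":-0.03,"tz":0,"yaw":-9,"claw":0.03},{"tx":0.006,"ty":-0.03,"tz":0,"yaw":-9,"claw":0.03}]' 30
python3 -m jog '[{"tx":0.006,"ty":-0.04,"tz":0,"yaw":-10,"claw":0.03},{"tx":0.006,"ty":-0.04,"tz":0,"yaw":-10,"claw":0.03},{"tx":0.006,"ty":-0.04,"tz":0,"yaw":-10,"claw":0.03},{"tx":0.006,"ty":-0.04,"tz":0,"yaw":-10,"claw":0.03},{"tx":0.006,"ty":-0.04,"tz":0,"yaw":-10,"claw":0.03},{"tx":0.006,"ty":-0.04,"tz":0,"yaw":-10,"claw":0.03},{"tx":0.006,"ty":-0.04,"tz":0,"yaw":-10,"claw":0.03},{"tx":0.006,"ty":-0.04,"tz":0,"yaw":-10,"claw":0.03},{"tx":0.006,"ty":-0.04,"tz":0,"yaw":-10,"claw":0.03},{"tx":0.006,"ty":-0.04,"tz":0,"yaw":-10,"claw":0.03}]'
```

```text
clock: 5.0
ee_pos: [0.5252, 0.2658, 0.1272]
tool_rot: [3.141, -0.0, 1.903]
ft_force: [0.1, -0.3, -0.9]
width: 0.037
grasp_force: 30.0
clock: 6.25
ee_pos: [0.5852, -0.1346, 0.1272]
tool_rot: [3.141, -0.001, 0.157]
ft_force: [0.9, 0.2, -0.7]
width: 0.0367
grasp_force: 30.0
```

```bash
python3 -m jog '[{"tx":-0.001,"ty":-0.02,"tz":0,"yaw":-6.1,"claw":0.03},{"tx":0,"ty":-0.01,"tz":0,"yaw":-6.1,"claw":0.03},{"tx":0,"ty":0,"tz":-0.02,"yaw":0,"claw":0.03},{"tx":0,"ty":0,"tz":-0.02,"yaw":0,"claw":0.03},{"tx":0,"ty":0,"tz":-0.01,"yaw":0,"claw":0.03},{"tx":0,"ty":0,"tz":0,"yaw":0,"claw":0.03},{"tx":0,"ty":0,"tz":0,"yaw":0,"claw":0.03},{"tx":0,"ty":0,"tz":0,"yaw":0,"claw":0.03},{"tx":0,"ty":0,"tz":0,"yaw":0,"claw":0.03},{"tx":0,"ty":0,"tz":0,"yaw":0,"claw":0.03}]'
python3 - <<'E'
from h import *
a,d=snap('scene')
b,d2=snap('top')
A=cv2.resize(a[235:345,100:300],(800,440),interpolation=2)
cv2.imwrite('pics/hold.png',A)
E
```

```text
clock: 7.5
ee_pos: [0.5841, -0.1634, 0.0767]
tool_rot: [3.141, -0.0, -0.05]
ft_force: [-1.0, 0.8, -1.0]
width: 0.0369
grasp_force: 30.0
```

View pics/hold.png

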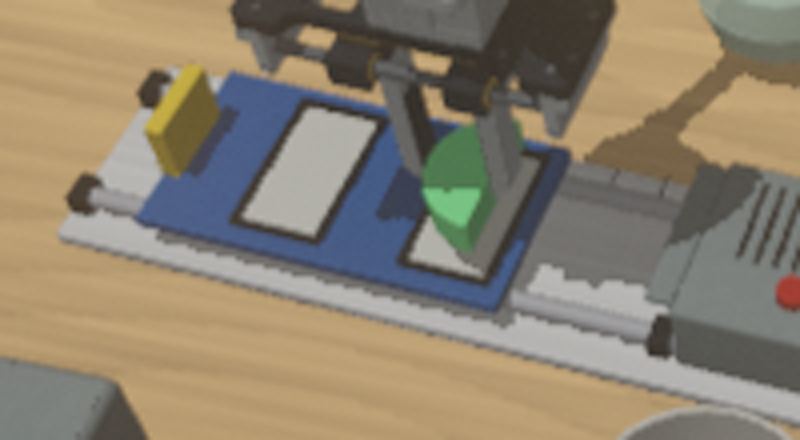

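The block hangs over the front pocket with its flat facing the lamp (crop (475,190)). I'm lowering it.

```bash
python3 -m jog '[{"tx":0,"ty":-0.001,"tz":-0.01,"yaw":0,"claw":0.03},{"tx":0,"ty":0,"tz":-0.006,"yaw":0,"claw":0.03},{"tx":0,"ty":0,"tz":-0.003,"yaw":0,"claw":0.03},{"tx":0,"ty":0,"tz":-0.0015,"yaw":0,"claw":0.03},{"tx":0,"ty":0,"tz":0,"yaw":0,"claw":0.03},{"tx":0,"ty":0,"tz":0,"yaw":0,"claw":0.03},{"tx":0,"ty":0,"tz":0,"yaw":0,"claw":0.055},{"tx":0,"ty":0,"tz":0,"yaw":0,"claw":0.055},{"tx":0,"ty":0,"tz":0,"yaw":0,"claw":0.055},{"tx":0,"ty":0,"tz":0,"yaw":0,"claw":0.055}]'
```

```text
clock: 8.85
ee_pos: [0.584, -0.1643, 0.0561]
tool_rot: [3.141, -0.0, -0.05]
ft_force: [-0.3, 0.2, 0.2]
width: 0.055
grasp_force: 0.0
```

```bash
python3 -m jog '[{"tx":0,"ty":0,"tz":0.02,"yaw":0,"claw":0.055},{"tx":0,"ty":0,"tz":0.03,"yaw":0,"claw":0.055},{"tx":0,"ty":0,"tz":0.03,"yaw":0,"claw":0.064},{"tx":-0.0069,"ty":0.031,"tz":0,"yaw":9.65,"claw":0.064},{"tx":-0.0069,"ty":0.031,"tz":0,"yaw":9.65,"claw":0.064},{"tx":-0.0069,"ty":0.031,"tz":0,"yaw":9.65,"claw":0.064},{"tx":-0.0069,"ty":0.031,"tz":0,"yaw":9.65,"claw":0.064},{"tx":-0.0069,"ty":0.031,"tz":0,"yaw":9.65,"claw":0.064},{"tx":-0.0069,"ty":0.031,"tz":0,"yaw":9.65,"claw":0.064},{"tx":-0.0069,"ty":0.031,"tz":0,"yaw":9.65,"claw":0.064}]'
python3 - <<'E'
from h import *
im,d=snap('top')
for r in (None,):
    for z in(.029,.057): print(z,[np.round(o,4) for o in fitD('top',im,z)])
E
python3 -m jog '[{"tx":-0.0069,"ty":0.031,"tz":0,"yaw":9.65,"claw":0.064},{"tx":-0.0069,"ty":0.031,"tz":0,"yaw":9.65,"claw":0.064},{"tx":-0.0069,"ty":0.031,"tz":0,"yaw":9.65,"claw":0.064},{"tx":-0.0069,"ty":0.031,"tz":0,"yaw":9.65,"claw":0.064},{"tx":-0.0069,"ty":0.031,"tz":0,"yaw":9.65,"claw":0.064},{"tx":-0.0069,"ty":0.031,"tz":0,"yaw":9.65,"claw":0.064},{"tx":-0.0069,"ty":0.031,"tz":0,"yaw":9.65,"claw":0.064},{"tx":0,"ty":0,"tz":-0.03,"yaw":0,"claw":0.064},{"tx":0,"ty":0,"tz":-0.02,"yaw":0,"claw":0.064},{"tx":0,"ty":0,"tz":0,"yaw":0,"claw":0.064}]'
```

```text
clock: 10.1
ee_pos: [0.5353, 0.0537, 0.1361]
tool_rot: [3.141, -0.0, 1.134]
ft_force: [-0.0, -0.2, 0.1]
width: 0.0637
grasp_force: 0.0
0.029 [array([4.868000e-01, 2.705000e-01, 2.226864e+02, 9.000000e-04,
       4.085000e+02]), array([ 5.9220e-01, -1.6950e-01,  8.6383e+01,  9.0000e-04,  3.9950e+02])]
0.057 [array([4.838000e-01, 2.646000e-01, 2.229828e+02, 1.300000e-03,
       4.085000e+02]), array([ 5.86800e-01, -1.64900e-01,  8.66074e+01,  1.30000e-03,
        3.99500e+02])]
clock: 11.4
ee_pos: [0.4862, 0.2691, 0.0846]
tool_rot: [-3.138, -0.001, 2.307]
ft_force: [-0.5, 0.1, 0.7]
width: 0.064
grasp_force: 0.0
```

```bash
python3 -m jog '[{"tx":0,"ty":0.0005,"tz":-0.02,"yaw":0,"claw":0.064},{"tx":0,"ty":0,"tz":-0.02,"yaw":0,"claw":0.064},{"tx":0,"ty":0,"tz":-0.012,"yaw":0,"claw":0.064},{"tx":0,"ty":0,"tz":-0.007,"yaw":0,"claw":0.064},{"tx":0,"ty":0,"tz":-0.0035,"yaw":0,"claw":0.064},{"tx":0,"ty":0,"tz":0,"yaw":0,"claw":0.064},{"tx":0,"ty":0,"tz":0,"yaw":0,"claw":0.03},{"tx":0,"ty":0,"tz":0,"yaw":0,"claw":0.03},{"tx":0,"ty":0,"tz":0,"yaw":0,"claw":0.03},{"tx":0,"ty":0,"tz":0,"yaw":0,"claw":0.03}]'
```

```text
clock: 12.65
ee_pos: [0.4875, 0.2702, 0.0237]
tool_rot: [3.141, 0.0, 2.308]
ft_force: [0.2, 0.6, 1.9]
width: 0.0368
grasp_force: 30.0
```

```bash
python3 -m jog '[{"tx":0,"ty":0,"tz":0.01,"yaw":0,"claw":0.03},{"tx":0,"ty":0,"tz":0.03,"yaw":0,"claw":0.03},{"tx":0,"ty":0,"tz":0.04,"yaw":0,"claw":0.03},{"tx":0,"ty":0,"tz":0.03,"yaw":0,"claw":0.03},{"tx":0.0065,"ty":-0.038,"tz":0,"yaw":-9.65,"claw":0.03},{"tx":0.0065,"ty":-0.038,"tz":0,"yaw":-9.65,"claw":0.03},{"tx":0.0065,"ty":-0.038,"tz":0,"yaw":-9.65,"claw":0.03},{"tx":0.0065,"ty":-0.038,"tz":0,"yaw":-9.65,"claw":0.03},{"tx":0.0065,"ty":-0.038,"tz":0,"yaw":-9.65,"claw":0.03},{"tx":0.0065,"ty":-0.038,"tz":0,"yaw":-9.65,"claw":0.03}]'
python3 -m jog '[{"tx":0.0065,"ty":-0.038,"tz":0,"yaw":-9.65,"claw":0.03},{"tx":0.0065,"ty":-0.038,"tz":0,"yaw":-9.65,"claw":0.03},{"tx":0.0065,"ty":-0.038,"tz":0,"yaw":-9.65,"claw":0.03},{"tx":0.0065,"ty":-0.038,"tz":0,"yaw":-9.65,"claw":0.03},{"tx":0.0065,"ty":-0.038,"tz":0,"yaw":-9.65,"claw":0.03},{"tx":0.0065,"ty":-0.038,"tz":0,"yaw":-9.65,"claw":0.03},{"tx":0.0065,"ty":-0.038,"tz":0,"yaw":-9.65,"claw":0.03},{"tx":0.0065,"ty":-0.038,"tz":0,"yaw":-9.65,"claw":0.03},{"tx":0.0005,"ty":-0.002,"tz":-0.02,"yaw":-0.3,"claw":0.03},{"tx":0,"ty":0,"tz":0,"yaw":0,"claw":0.03}]'
```

```text
clock: 13.9
ee_pos: [0.5264, 0.041, 0.1341]
tool_rot: [3.141, -0.0, 1.292]
ft_force: [0.4, 0.1, 0.1]
width: 0.037
grasp_force: 30.0
clock: 15.15
ee_pos: [0.5775, -0.2636, 0.1122]
tool_rot: [-3.14, 0.003, -0.056]
ft_force: [-0.6, 0.5, -0.2]
width: 0.0368
grasp_force: 30.0
```

```bash
python3 -m jog '[{"tx":0,"ty":0,"tz":-0.02,"yaw":0,"claw":0.03},{"tx":0,"ty":0,"tz":-0.02,"yaw":0,"claw":0.03},{"tx":0,"ty":0,"tz":-0.01,"yaw":0,"claw":0.03},{"tx":0,"ty":0,"tz":-0.007,"yaw":0,"claw":0.03},{"tx":0,"ty":0,"tz":-0.0035,"yaw":0,"claw":0.03},{"tx":0,"ty":0,"tz":0,"yaw":0,"claw":0.03},{"tx":0,"ty":0,"tz":0,"yaw":0,"claw":0.03},{"tx":0,"ty":0,"tz":0,"yaw":0,"claw":0.055},{"tx":0,"ty":0,"tz":0,"yaw":0,"claw":0.055},{"tx":0,"ty":0,"tz":0,"yaw":0,"claw":0.055}]'
python3 -m jog '[{"tx":0,"ty":0,"tz":0.02,"yaw":0,"claw":0.055},{"tx":0,"ty":0,"tz":0.03,"yaw":0,"claw":0.055},{"tx":0,"ty":0,"tz":0.03,"yaw":0,"claw":0.0},{"tx":0,"ty":-0.03,"tz":0,"yaw":0,"claw":0.0},{"tx":0,"ty":-0.03,"tz":0,"yaw":0,"claw":0.0},{"tx":0,"ty":-0.03,"tz":0,"yaw":0,"claw":0.0},{"tx":0,"ty":-0.03,"tz":0,"yaw":0,"claw":0.0},{"tx":0,"ty":-0.01,"tz":0,"yaw":0,"claw":0.0},{"tx":0,"ty":0,"tz":0,"yaw":0,"claw":0.0},{"tx":0,"ty":0,"tz":0,"yaw":0,"claw":0.0}]'
python3 - <<'E'
from h import *
im,d=snap('top')
print([np.round(o,4) for o in fitD('top',im,.057)])
for r in env.place_of('top','push_tab'): print(r['conf'],r['pixel'],toworld('top',r['pixel'],.053))
A=np.hstack([cv2.resize(im[130:220,290:520],(800,313),interpolation=2)])
B=snap('scene')[0]; B=cv2.resize(B[235:320,100:330],(800,287),interpolation=2)
cv2.imwrite('pics/placed.png',np.vstack([A,B]))
E
```

```text
clock: 16.4
ee_pos: [0.5789, -0.2639, 0.0532]
tool_rot: [3.141, -0.0, -0.055]
ft_force: [-0.4, -0.2, -0.6]
width: 0.0547
grasp_force: 0.0
clock: 17.65
ee_pos: [0.5788, -0.3925, 0.133]
tool_rot: [-3.141, 0.0, -0.055]
ft_force: [-0.2, -0.2, 0.6]
width: 0.0003
grasp_force: 0.0
[array([ 5.78500e-01, -2.65100e-01,  8.50154e+01,  5.20000e-03,
        1.27000e+02]), array([ 5.86500e-01, -1.65000e-01,  8.65598e+01,  1.20000e-03,
        4.06000e+02])]
0.86 [490.2, 175.2] [ 0.5773217 -0.3438647  0.053    ]
```

View pics/placed.png

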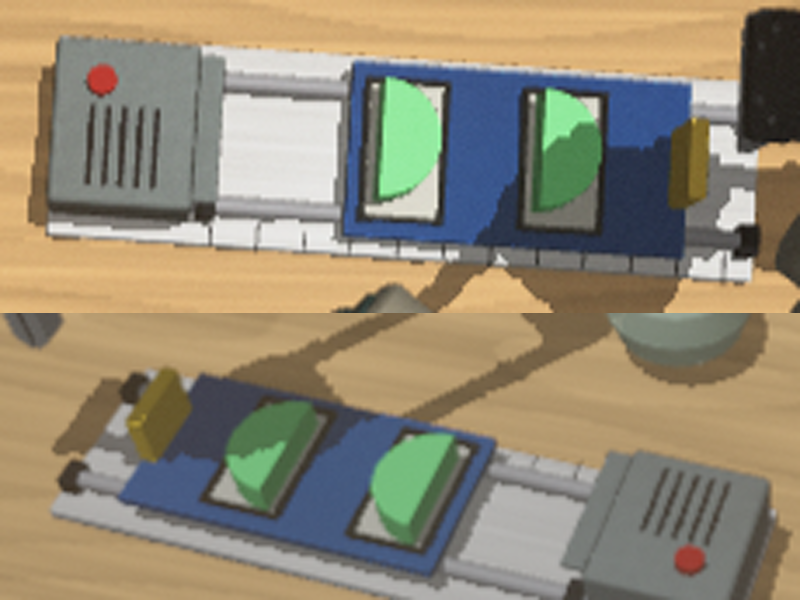

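Both blocks lie in their pockets with flats to the lamp (top crop (410,140) and (570,150)). Next I bring the closed fingers down behind the yellow tab.

```bash
python3 -m jog '[{"tx":-0.006,"ty":0,"tz":-0.02,"yaw":0,"claw":0},{"tx":0,"ty":0,"tz":-0.02,"yaw":0,"claw":0},{"tx":0,"ty":0,"tz":-0.02,"yaw":0,"claw":0},{"tx":0,"ty":0,"tz":-0.015,"yaw":0,"claw":0},{"tx":0,"ty":0,"tz":-0.007,"yaw":0,"claw":0},{"tx":0,"ty":0.01,"tz":0,"yaw":0,"claw":0},{"tx":0,"ty":0.01,"tz":0,"yaw":0,"claw":0},{"tx":0.0003,"ty":0.005,"tz":0,"yaw":0,"claw":0},{"tx":0,"ty":0,"tz":0,"yaw":0,"claw":0},{"tx":0,"ty":0,"tz":0,"yaw":0,"claw":0}]'
python3 -m jog '[{"tx":0.0003,"ty":0.004,"tz":0,"yaw":0,"claw":0},{"tx":0.0003,"ty":0.004,"tz":0,"yaw":0,"claw":0},{"tx":0.0003,"ty":0.005,"tz":0,"yaw":0,"claw":0},{"tx":0.0003,"ty":0.005,"tz":0,"yaw":0,"claw":0},{"tx":0.0003,"ty":0.005,"tz":0,"yaw":0,"claw":0},{"tx":0.0003,"ty":0.005,"tz":0,"yaw":0,"claw":0},{"tx":0.0003,"ty":0.005,"tz":0,"yaw":0,"claw":0},{"tx":0.0003,"ty":0.005,"tz":0,"yaw":0,"claw":0},{"tx":0.0003,"ty":0.005,"tz":0,"yaw":0,"claw":0},{"tx":0.0003,"ty":0.005,"tz":0,"yaw":0,"claw":0}]'
```

```text
clock: 19.05
ee_pos: [0.5734, -0.369, 0.0513]
tool_rot: [3.141, -0.001, -0.055]
ft_force: [-0.9, -0.3, 0.5]
width: 0.0005
grasp_force: 0.0
clock: 20.3
ee_pos: [0.5758, -0.3238, 0.051]
tool_rot: [3.136, -0.0, -0.054]
ft_force: [-1.4, -6.5, -1.9]
width: 0.0004
grasp_force: 3.6
```

```bash
python3 -m jog '[{"tx":0.0003,"ty":0.004,"tz":0,"yaw":0,"claw":0},{"tx":0.0003,"ty":0.004,"tz":0,"yaw":0,"claw":0},{"tx":0.0003,"ty":0.004,"tz":0,"yaw":0,"claw":0},{"tx":0.0003,"ty":0.005,"tz":0,"yaw":0,"claw":0},{"tx":0.0003,"ty":0.005,"tz":0,"yaw":0,"claw":0},{"tx":0.0003,"ty":0.005,"tz":0,"yaw":0,"claw":0},{"tx":0.0003,"ty":0.005,"tz":0,"yaw":0,"claw":0},{"tx":0.0003,"ty":0.004,"tz":0,"yaw":0,"claw":0},{"tx":0.0001,"ty":0.002,"tz":0,"yaw":0,"claw":0},{"tx":0.0001,"ty":0.002,"tz":0,"yaw":0,"claw":0}]'
python3 -m jog '[{"tx":0.0001,"ty":0.002,"tz":0,"yaw":0,"claw":0},{"tx":0.0001,"ty":0.002,"tz":0,"yaw":0,"claw":0},{"tx":0.0001,"ty":0.002,"tz":0,"yaw":0,"claw":0},{"tx":0.0001,"ty":0.002,"tz":0,"yaw":0,"claw":0},{"tx":0.0001,"ty":0.001,"tz":0,"yaw":0,"claw":0},{"tx":0,"ty":0.001,"tz":0,"yaw":0,"claw":0},{"tx":0,"ty":0.001,"tz":0,"yaw":0,"claw":0},{"tx":0,"ty":0.001,"tz":0,"yaw":0,"claw":0},{"tx":0,"ty":0,"tz":0,"yaw":0,"claw":0},{"tx":0,"ty":0,"tz":0,"yaw":0,"claw":0}]'
```

```text
clock: 21.55
ee_pos: [0.578, -0.2836, 0.051]
tool_rot: [3.136, 0.001, -0.054]
ft_force: [-0.8, -6.8, -1.0]
width: 0.0007
grasp_force: 3.5
clock: 22.8
ee_pos: [0.5786, -0.2715, 0.051]
tool_rot: [3.137, 0.001, -0.054]
ft_force: [-2.3, -5.6, -2.1]
width: 0.0005
grasp_force: 3.3
```

```bash
python3 -m jog '[{"tx":0.0001,"ty":0.001,"tz":0,"yaw":0,"claw":0},{"tx":0.0001,"ty":0.001,"tz":0,"yaw":0,"claw":0},{"tx":0.0001,"ty":0.001,"tz":0,"yaw":0,"claw":0},{"tx":0.0001,"ty":0.001,"tz":0,"yaw":0,"claw":0},{"tx":0,"ty":0.001,"tz":0,"yaw":0,"claw":0},{"tx":0,"ty":0.001,"tz":0,"yaw":0,"claw":0},{"tx":0,"ty":0.001,"tz":0,"yaw":0,"claw":0},{"tx":0,"ty":0.001,"tz":0,"yaw":0,"claw":0},{"tx":0,"ty":0,"tz":0,"yaw":0,"claw":0},{"tx":0,"ty":0,"tz":0,"yaw":0,"claw":0}]'
python3 - <<'E'
from h import *
s=env.read_state();print(s['ee_pos'],s['ft_force'])
im,d=snap('scene')
for r in env.place_of('scene','pocket_a')[:3]: print(r['conf'],toworld('scene',r['pixel'],.032))
cv2.imwrite('pics/push.png',cv2.resize(im[225:335,110:330],(800,400),interpolation=2))
E
```

```text
clock: 24.05
ee_pos: [0.5789, -0.2684, 0.0512]
tool_rot: [3.128, 0.0, -0.053]
ft_force: [-4.1, -16.5, -3.5]
width: 0.0005
grasp_force: 8.5
[ 0.57886375 -0.26840617  0.05116462] [ -4.12127422 -16.47639704  -3.47021775]
0.9 [ 0.58525532 -0.07337238  0.032     ]
0.59 [ 0.58752963 -0.17538379  0.032     ]
0.28 [ 0.57522444 -0.18848     0.032     ]
```

View pics/push.png

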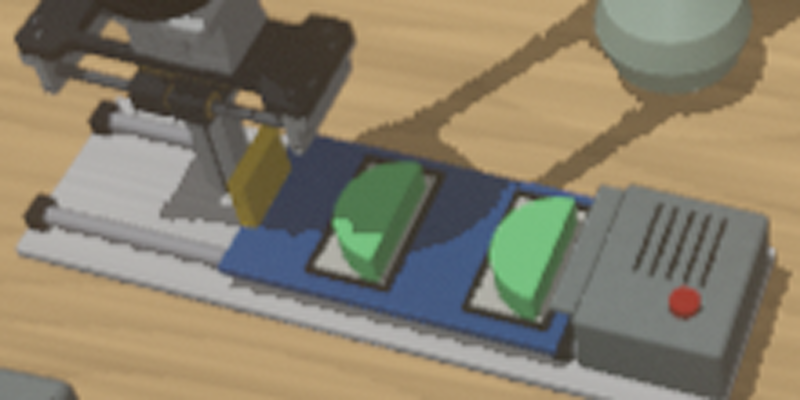

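The carriage front is under the lamp hood, both blocks are seated, and the force has risen to 16.5 N with no more travel. I'll press slightly more to confirm the stop, then back off.

```bash
python3 -m jog '[{"tx":0,"ty":0.001,"tz":0,"yaw":0,"claw":0},{"tx":0,"ty":0.001,"tz":0,"yaw":0,"claw":0},{"tx":0,"ty":0.001,"tz":0,"yaw":0,"claw":0},{"tx":0,"ty":0,"tz":0,"yaw":0,"claw":0},{"tx":0,"ty":0,"tz":0,"yaw":0,"claw":0},{"tx":0,"ty":0,"tz":0,"yaw":0,"claw":0},{"tx":0,"ty":0,"tz":0,"yaw":0,"claw":0},{"tx":0,"ty":0,"tz":0,"yaw":0,"claw":0},{"tx":0,"ty":0,"tz":0,"yaw":0,"claw":0},{"tx":0,"ty":0,"tz":0,"yaw":0,"claw":0}]'
python3 -m jog '[{"tx":0,"ty":-0.004,"tz":0,"yaw":0,"claw":0},{"tx":0,"ty":-0.01,"tz":0,"yaw":0,"claw":0},{"tx":0,"ty":-0.02,"tz":0,"yaw":0,"claw":0},{"tx":0,"ty":-0.02,"tz":0,"yaw":0,"claw":0},{"tx":0,"ty":-0.03,"tz":0.02,"yaw":0,"claw":0},{"tx":0,"ty":-0.04,"tz":0.04,"yaw":0,"claw":0},{"tx":0,"ty":-0.04,"tz":0.04,"yaw":0,"claw":0},{"tx":0,"ty":-0.04,"tz":0.03,"yaw":0,"claw":0},{"tx":0,"ty":0,"tz":0,"yaw":0,"claw":0},{"tx":0,"ty":0,"tz":0,"yaw":0,"claw":0}]'
python3 - <<'E'
from h import *
im,d=snap('top')
print([np.round(o,4) for o in fitD('top',im,.057)])
for r in env.place_of('top','pocket_a')[:3]: print(r['conf'],toworld('top',r['pixel'],.032))
for r in env.place_of('top','push_tab')[:3]: print(r['conf'],toworld('top',r['pixel'],.053))
B=snap('scene')[0]
cv2.imwrite('pics/end.png',np.vstack([cv2.resize(im[130:220,290:520],(768,300),interpolation=2),cv2.resize(B[235:325,110:340],(768,300),interpolation=2)]))
E
```

```text
clock: 25.4
ee_pos: [0.5789, -0.2684, 0.0512]
tool_rot: [3.123, -0.0, -0.052]
ft_force: [-4.0, -23.6, -6.7]
width: 0.0005
grasp_force: 11.6
clock: 26.65
ee_pos: [0.5791, -0.4612, 0.1799]
tool_rot: [-3.139, 0.001, -0.056]
ft_force: [0.9, 0.5, -0.4]
width: 0.0003
grasp_force: 0.0
[array([ 5.86100e-01, -1.77200e-01,  8.75212e+01,  1.20000e-03,
        4.04500e+02]), array([ 5.91000e-01, -7.77000e-02,  8.69484e+01,  1.10000e-03,
        4.07000e+02])]
0.67 [ 0.5898066  -0.17719433  0.032     ]
0.65 [ 0.58855434 -0.07515091  0.032     ]
0.79 [ 0.5769626  -0.25815694  0.053     ]
0.4 [0.49695038 0.33055069 0.053     ]
```

View pics/end.png

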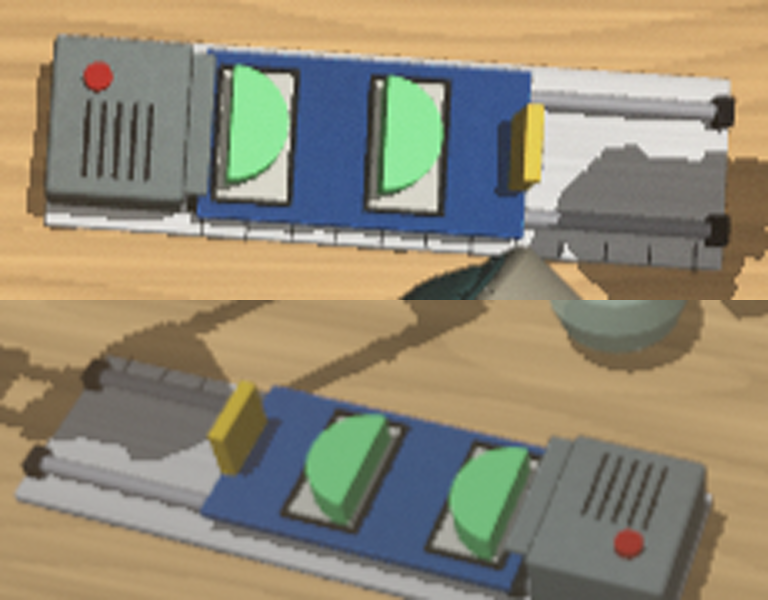

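The image shows the carriage under the hood, with both blocks in their pockets and flats to the lamp (top crop (255,125) and (410,135)). The arm is clear. Between 16 and 24 N it did not move, so the carriage is against the stop.

```bash
python3 -c "
from rig import env
print(env.hand_in())"
```

```text
the job is handed in; nothing more can be done
None
```

I handed the job in at about 27 s: both green blocks are in the carriage pockets with their flat sides to the lamp, and the carriage is pushed firmly against its end stop; the robot never went near the lens, mirror or flask, and no verdict was returned.

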